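# Stack and clamp a coffee grinder's burr rings

## Task

The coffee grinder is being serviced: thread its two white ceramic rings down the upright post of the burr clamp, the wide ring first and then the narrow one, both fully home. Then pump the clamp's lever against its fixed handle, stroke by stroke, until the spring pad of the jaw presses on the wide ring and is pushed about half way in (the ceramic must not be crushed, and the jaw is moved by the lever only), and finish while still holding the lever squeezed like that. Leave the other things on the counter where they are.

Things in the scene. Friction and masses are not known exactly. Their poses are not given: they have to be found in the camera images.
- clamp: Burr clamp, screwed to the counter. Origin on the counter under it; x from the grips towards the post, y across, z up. Base plate 12 mm thick, 70 mm wide, x = -105 to +130 mm. Along x: lever (-90 to -65), fixed handle (-50 to -40), bar guide (-23 to -7, up to z = 54), sliding jaw (40 wide, up to z = 57), post (+100). Beside (y) and beyond the post is only the base plate: room for fingers.
- post_foot (a point): Foot of the upright post, centre of the seat for the wide ring, 30 mm above the counter on a pedestal of 44 mm diameter. Axes as the clamp's. The post is 24 mm thick and rises 64 mm above this point (the top 8 mm tapered to 15 mm). Home, the wide ring's centre is 11 mm and the narrow ring's 32 mm above this point, on the post's axis.
- wide_ring_center (a point): Centre (half-way up) of the wide white ceramic burr ring: outer diameter 60 mm, bore 27 mm, 22 mm tall, 0.12 kg, short cutting ribs round its upper face; lies flat on the counter, to the left or to the right. z along the bore.
- narrow_ring_center (a point): Centre (half-way up) of the narrow white ceramic spacer ring: outer diameter 42 mm, bore 27 mm, 20 mm tall, 0.07 kg, plain; lies flat on the counter on the side where the wide ring is not. z along the bore.
- handle_front (a point): Fixed upright handle, light wood, 10 mm thick along the clamp's x, 30 mm wide, top 152 mm above the counter: the middle of its front face (the face towards the post), 125 mm above the counter. It does not move. Axes as the clamp's.
- lever_back (a point): Squeeze lever, wooden paddle behind the handle, 8 mm thick, 28 mm wide, top 152 mm above the counter: middle of its rear face (away from the post), 125 mm up. At rest 50 mm behind handle_front, fully squeezed 30 mm behind it. Only the lever moves: to close evenly, centre the fingers between handle_front and the squeezed lever, 15 mm behind handle_front. Round the grips all is below 70 mm.
- lever (a joint): Lever angle in rad: 0 at rest (leaning back 0.09 rad), 0.18 at its stop when squeezed towards the handle; hinge 8 mm above the counter, so the grip moves about 20 mm. A spring brings it back when let go. At the grip it takes 2 N to start, about 6 N when the jaw moves freely, up to 12 N when the pad presses.
- jaw (a joint): Advance of the jaw to the post, in m: 0 fully back, 0.058 at most, starts at 0.016 to 0.030; the pad touches the home wide ring at about 0.040. Ratchet: a full lever stroke advances it about 6 mm (the first 2 to 9 mm); the lever's return leaves it there (5 N of friction; a harder pressed pad pushes it back to 5 N). The next tooth is taken only after a full stroke and full return.
- pad (a joint): How far the spring pad on the jaw is pushed in, in m: 0 out (touching nothing), 0.010 fully in. The spring gives 1.3 N per mm, so it tells the clamping force on the wide ring. Half way is 0.005; when it is fully in, any more squeezing goes straight into the ceramic.
- pad_face (a point): Centre of the front face of the pad, a round black rubber disc of 22 mm diameter on a steel spring plunger at the front of the jaw, 41 mm above the counter; faces the post. The jaw behind it is a steel head 40 mm wide and 42 mm tall on a toothed bar; neither is to be touched by the fingers or arm. Axes as the clamp's.
- cup_0_center (a point): Bystander to be left alone: small handleless patterned cup, 58 mm across, 62 mm tall; its centre, 31 mm above the counter.
- sugar_pot_center (a point): Bystander to be left alone: glass sugar pourer, 68 mm across, 156 mm tall; its centre, 78 mm above the counter.
- muffin_1_center (a point): Bystander to be left alone: chocolate muffin, about 80 mm across, 69 mm tall; its centre, 34 mm above the counter.
- doughnut_0_center (a point): Bystander to be left alone: iced ring doughnut lying flat, 85 mm across, 30 mm tall; its centre, 15 mm above the counter.
- flask_1_center (a point): Bystander to be left alone: conical glass flask with juice, 84 mm across the foot, 137 mm tall, behind the clamp; its centre, 68 mm above the counter.

How it is judged:
On the way, in this order (a step that is already met when the one before it is completed fails the run):
1. the wide ring is threaded on the post and fully home, the narrow one not yet on it (horizontal distance between wide_ring_center and post_foot below 0.004 m and z of wide_ring_center in the frame of post_foot between 0.008 and 0.014 m and angle between wide_ring_center's own z axis and vertical below 0.12 rad and horizontal distance between narrow_ring_center and post_foot above 0.03 m), for 0.2 s.
2. the narrow ring is threaded on the post and fully home on the wide one, the pad still clear of it (horizontal distance between each of wide_ring_center, narrow_ring_center and post_foot below 0.004 m and z of wide_ring_center in the frame of post_foot between 0.008 and 0.014 m and angle between each of wide_ring_center, narrow_ring_center's own z axis and vertical below 0.12 rad and z of narrow_ring_center in the frame of post_foot between 0.029 and 0.035 m and contact force between pad and wide_ring below 0.5 N), for 0.2 s.
3. the pumped lever has brought the pad against the wide ring (horizontal distance between each of wide_ring_center, narrow_ring_center and post_foot below 0.004 m and z of wide_ring_center in the frame of post_foot between 0.008 and 0.014 m and angle between each of wide_ring_center, narrow_ring_center's own z axis and vertical below 0.12 rad and z of narrow_ring_center in the frame of post_foot between 0.029 and 0.035 m and contact force between pad and wide_ring above 1 N), for 0.1 s.
At the end, for the whole second after the job is handed in: Both rings home on the post (within 4 mm of its axis, 3 mm of seated height, level); the pad is pushed in 2.5 to 8.5 mm (of 10) and presses the wide ring with 2.5 to 12 N; the fingers still press the lever (over 1 N, over 0.02 rad off rest) and touch neither ring (horizontal distance between each of wide_ring_center, narrow_ring_center and post_foot below 0.004 m and z of wide_ring_center in the frame of post_foot between 0.008 and 0.014 m and angle between each of wide_ring_center, narrow_ring_center's own z axis and vertical below 0.12 rad and z of narrow_ring_center in the frame of post_foot between 0.029 and 0.035 m and contact force between pad and wide_ring between 2.5 and 12 N and value of joint pad between 0.0025 and 0.0085 m and value of joint lever above 0.02 rad and contact force between the fingers and lever above 1 N and contact force between the fingers and wide_ring below 0.3 N and contact force between the fingers and narrow_ring below 0.3 N); the arm keeps its last pose, push and grip.
It fails at once if the ceramic ring is crushed: the pad is driven to its stop, with more than 20 N on the wide ring (contact force between pad and wide_ring above 20 N).
It fails at once if the jaw or its pad is pushed by the fingers or arm instead of the lever (contact force between any of the fingers, the arm and jaw above 1.5 N or contact force between any of the fingers, the arm and pad above 1.5 N).
It fails at once if another thing on the counter is moved by more than 30 mm (distance of any of cup_0_center, sugar_pot_center, muffin_1_center, doughnut_0_center, flask_1_center from where it was at the start of the episode above 0.03 m).
It also fails if it takes over 72 s, if anything falls off the work surface, if the arm or the gripper's body presses on something with over 40 N, if the wrist force passes 120 N, or if a joint passes its speed limit or range.

## Robot

A 6-joint arm with a two-finger parallel gripper is mounted at the origin on a cart in front of the work surface, level with it; the furniture and walls round the work are solid. World frame = base frame: x ahead of the robot, y to its left, z up, the work surface at z = 0. Lengths are in m, angles in rad, forces in N, time in s.
With the tool pointing down it reaches from about 0.35 to 0.775 m from the base axis. Payload 5.5 kg.
Tool frame: the origin (TCP) lies midway between the tips of the shut fingers; the grasp point (between the pads) lies 19 mm behind it (tcp_to_grasp is the distance from the TCP to the grasp point, in m); z points along the fingers, y is the direction in which the jaws open and shut (so a half turn about z gives the same grasp; the last joint's range is limited). The gripper opens to 85 mm and grips with 20 to 120 N. Pads are 22 mm wide; open, the fingers measure 114 mm over their backs; the gripper's body (76 mm by 85 mm) begins 54 mm behind the grasp point. The pads swing forward as they close: fully open they stand 13 mm farther back than shut.
Start: joints at [-1.481, 0.313, 0.046, 1.304, 0, 1.431], TCP at [0.131, -0.56, 0.231] pointing down, gripper open.
Joint ranges: [-2.76, 2.76], [-0.86, 1.69], [-1.03, 1.26], [-2.2, 2.34], [-1.47, 1.5], [-3.14, 3.14]. Speed limits (rad/s): [2.57, 2.57, 3.14, 3.14, 3.14, 3.14].

## Interface

Orientations are given as a rotation vector (axis times angle).
In Python, from workcell import state, read_camera, finish_job, tcp_to_grasp gives the robot as it stands.
- The arm moves only by the shell command python3 -m pendant 'ROWS' [FORCE]. ROWS is text: rows parted by semicolons, each of 7 numbers parted by spaces: the shift along the tool's x, y, z scaled (see below), then the turn, a rotation vector about the tool's x, y, z scaled (see below), then the gripper command: -1 is shut, 1 is fully open, values between are in proportion. A call has 1 to 20 rows; each row is the pose to reach, as a shift and turn from the pose commanded when the call began, along the tool's axes at that moment; what a row does not reach only later rows make up. The controller multiplies each number of a shift by 100 cm and each number of a turn by 45 degrees. A row lasts 1/8 s, in which the tool goes at most 62.5 mm and 10.7 degrees, less where a joint would pass 70% of its speed; a pose out of reach is approached as far as the arm can. A call with a number of a shift or a turn outside -1 to 1 is refused whole. A call with a gripper value outside its range is refused whole. The fingers move at their own pace and stop on an object; FORCE is the grip in N (left out, the last holds). Time passes only in rows, so rows that repeat a pose let the fingers close. It gives the time, the measured TCP pose, the force and the opening at its end, in the units of the state.
- state(): the state, without advancing time (a new reading comes with each control period).
- read_camera(name): name is "scene" or "side" or "wrist"; returns a dict with "image" (400x640x3 uint8, red, green, blue), "fx", "fy", "cx", "cy" (pixels), "world_to_cam" (4x4, takes a point from world to camera coordinates). Camera axes: x right, y down, z forward; pixel columns grow to the right and rows downward; lengths in m; the calibration is good to about 2 mm. A picture is of the moment at which its call begins. There is no depth.
- finish_job(): hands the job in, once; it reports no verdict.
The state is a dict: "clock": time; "qpos": joint angles; "joint_vel": joint speeds; "tau": joint torques, N m; "tool_pos": TCP position; "tool_rot": TCP orientation; "force": force on the tool from outside, world axes, zero at the start; "wrist_torque": the same for the moment, N m; "width": finger opening in m.
Only numpy, scipy, OpenCV 4.12 (cv2) and the standard library are available. Lean on these libraries where they do the work, as an engineer would, in place of code of your own. Each camera call takes 0.05 s, during which the arm holds its last target.

## Working session

There is one attempt and no reset: what is moved stays moved. The work goes in short steps, Python scripts to look and compute and a shell command to move; the robot and the scene stay as the last step left them, time stands still between calls to the robot, and variables do not carry over. Pictures are saved under pics/ and viewed, and the job is handed in when it is done.

```bash
ls; mkdir -p pics; python3 - <<'E'
from workcell import state, read_camera, tcp_to_grasp
import cv2
print(tcp_to_grasp, state())
for n in ["scene","side","wrist"]:
    c=read_camera(n); cv2.imwrite(f"pics/{n}0.png",c["image"][:,:,::-1])
    print(n,c["fx"],c["fy"],c["cx"],c["cy"]);print(c["world_to_cam"].round(4).tolist())
E
```

```text
pics
0.0187 {'clock': 0.0, 'qpos': array([-1.48062511e+00,  3.14014206e-01,  4.49598270e-02,  1.30360114e+00,
       -2.59089744e-05,  1.43119562e+00]), 'joint_vel': array([ 9.14259517e-04, -4.42203834e-05, -1.03254402e-03, -1.22033215e-03,
        1.85385372e-03, -2.58654951e-05]), 'tau': array([ 5.55472925e-04, -4.80627251e+01,  2.98535174e+01,  1.93822884e-02,
       -1.56578426e-05,  1.16512059e-06]), 'tool_pos': array([ 0.13089449, -0.5593671 ,  0.23039319]), 'tool_rot': array([-3.11903583e+00, -3.59918364e-01, -3.14658966e-05]), 'force': array([ 0.39332828, -0.02982   , -0.38248417]), 'wrist_torque': array([ 0.02283125,  0.02169916, -0.01934342]), 'width': 0.08527372028728633}
scene 420.4613542054049 420.4613542054049 318.9208109683782 201.6863722393499
[[-0.8909, -0.4542, 0.0029, 0.5112], [-0.3005, 0.5845, -0.7537, 0.2317], [0.3407, -0.6724, -0.6572, 1.4309], [0.0, 0.0, 0.0, 1.0]]
side 427.248782157447 427.248782157447 321.169426853218 200.12274717138834
[[-0.8957, -0.4443, 0.0153, 0.4969], [-0.3075, 0.5942, -0.7432, 0.2303], [0.3211, -0.6704, -0.6689, 1.4177], [0.0, 0.0, 0.0, 1.0]]
wrist 329.4194905758163 329.4194905758163 322.33884558612823 195.72852792820373
[[0.2283, -0.9736, -0.0013, -0.575], [-0.9233, -0.2169, 0.3168, -0.0409], [-0.3087, -0.0711, -0.9485, 0.3808], [0.0, 0.0, 0.0, 1.0]]
```

View pics/scene0.png

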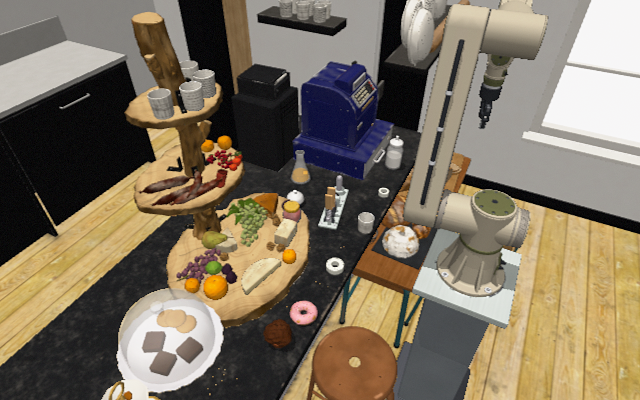

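View pics/side0.png

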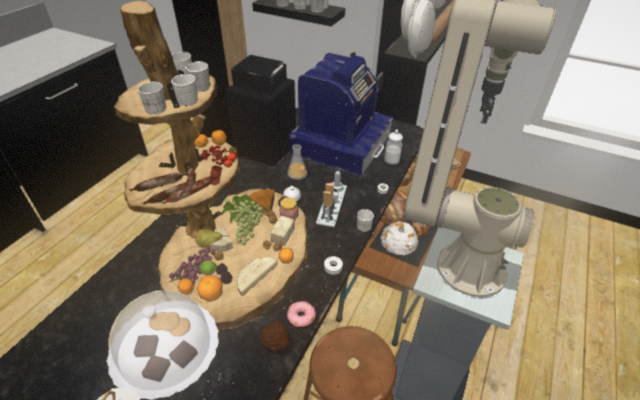

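View pics/wrist0.png

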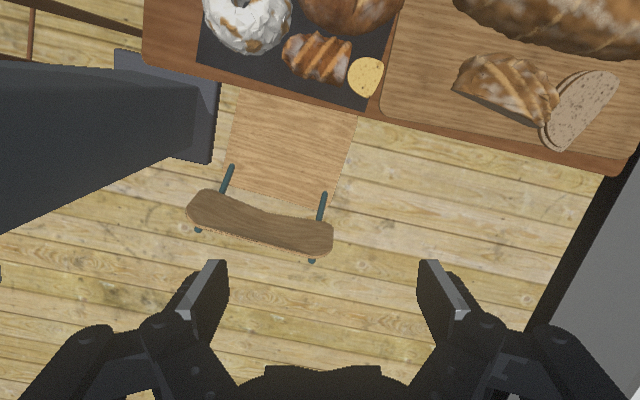

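The scene view shows the wide ring at (335,266), the narrow ring at (384,192), the clamp near (333,205), the cup at (366,222) and the flask at (300,167). I'll cast rough rays for these and enlarge the clamp.

```bash
cat > h.py <<'E'
import numpy as np, cv2
from workcell import state, read_camera
def ray(c,u,v):
    M=c["world_to_cam"];R=M[:3,:3];o=-R.T@M[:3,3]
    d=R.T@np.array([(u-c["cx"])/c["fx"],(v-c["cy"])/c["fy"],1.]);return o,d
def onz(c,u,v,z):
    o,d=ray(c,u,v);return o+d*(z-o[2])/d[2]
def proj(c,p):
    q=c["world_to_cam"]@np.append(p,1.);return np.array([c["fx"]*q[0]/q[2]+c["cx"],c["fy"]*q[1]/q[2]+c["cy"]])
def save(c,name,box=None,s=1):
    im=c["image"][:,:,::-1]
    if box: x0,y0,x1,y1=box; im=cv2.resize(im[y0:y1,x0:x1],None,fx=s,fy=s,interpolation=cv2.INTER_CUBIC)
    cv2.imwrite("pics/"+name,im)
E
python3 - <<'E'
from h import *
c=read_camera("scene")
for n,u,v,z in [("wide",335,266,.011),("narrow",384,192,.01),("cup",366,222,.03),("sugar",395,153,.078),("flask",300,167,.068),("muffin",278,333,.034),("dough",304,313,.015),("handletop",340,178,.152),("plate",333,210,.012)]:
    print(n,onz(c,u,v,z).round(3))
save(c,"clamp.png",(270,140,430,290),4)
E
```

```text
wide [0.41  0.202 0.011]
narrow [ 0.399 -0.246  0.01 ]
cup [ 0.391 -0.027  0.03 ]
sugar [ 0.427 -0.437  0.078]
flask [ 0.75  -0.171  0.068]
muffin [0.441 0.52  0.034]
dough [0.413 0.416 0.015]
handletop [ 0.527 -0.08   0.152]
plate [ 0.537 -0.049  0.012]
```

View pics/clamp.png

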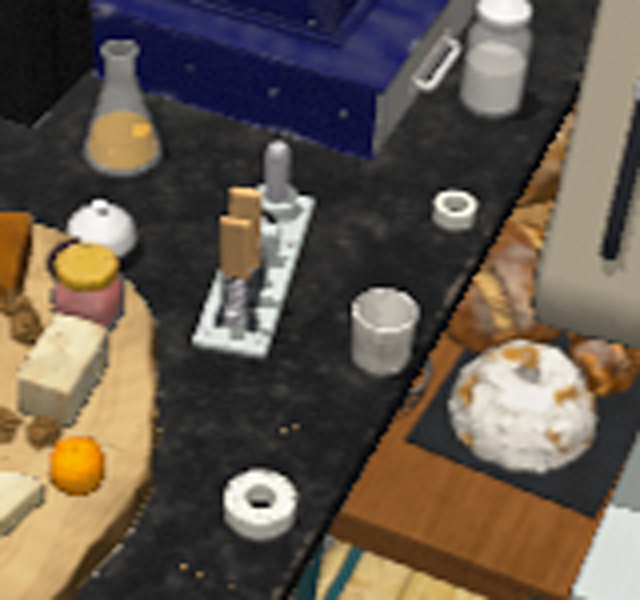

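```bash
python3 - <<'E'
from h import *
c=read_camera("scene")
P=[onz(c,270+u/4,140+v/4,.012)[:2] for u,v in [(195,343),(265,355),(314,200),(282,194)]]
P=np.array(P);print(P.round(3)); print([np.linalg.norm(P[i]-P[(i+1)%4]).round(3) for i in range(4)])
d=P[2]-P[1];d/=np.linalg.norm(d);y=np.array([-d[1],d[0]]);print("axis",d,np.degrees(np.arctan2(d[1],d[0])))
m=(P[0]+P[1])/2; o=m+.105*d;print("origin",o,"post",o+.1*d,"lever",o-.09*d, "handle front",o-.04*d)
for h in [0.094]: print(onz(c,270+277/4,140+145/4,h), onz(c,270+240/4,140+190/4,.152))
s=state();from scipy.spatial.transform import Rotation as R
print(R.from_rotvec(s['tool_rot']).as_matrix().round(3)); w=read_camera("wrist");M=w["world_to_cam"];print(-M[:3,:3].T@M[:3,3]-s['tool_pos'])
E
```

```text
[[ 0.547  0.054]
 [ 0.482  0.039]
 [ 0.533 -0.189]
 [ 0.567 -0.183]]
[np.float64(0.067), np.float64(0.234), np.float64(0.034), np.float64(0.238)]
axis [ 0.22092785 -0.97529015] -77.23646413700716
origin [ 0.53757637 -0.0559599 ] post [ 0.55966915 -0.15348891] lever [0.51769286 0.03181622] handle front [ 0.52873925 -0.01694829]
[ 0.56405841 -0.15782611  0.094     ] [ 0.53579467 -0.0128418   0.152     ]
[[ 0.974  0.228 -0.   ]
 [ 0.228 -0.974  0.001]
 [ 0.    -0.001 -1.   ]]
[0.08010571 0.01798286 0.1428664 ]
```

```bash
python3 -m pendant '0.43 -0.44 -0.10 0 0 -1 1;0.43 -0.44 -0.10 0 0 -1 1;0.43 -0.44 -0.10 0 0 -1 1;0.43 -0.44 -0.10 0 0 -1 1;0.43 -0.44 -0.10 0 0 -1 1;0.43 -0.44 -0.10 0 0 -1 1;0.43 -0.44 -0.10 0 0 -1 1;0.43 -0.44 -0.10 0 0 -1 1;0.43 -0.44 -0.10 0 0 -1 1;0.43 -0.44 -0.10 0 0 -1 1;0.43 -0.44 -0.10 0 0 -1 1;0.43 -0.44 -0.10 0 0 -1 1'
python3 - <<'E'
from h import *
w=read_camera("wrist");save(w,"w1.png"); print(state()['qpos'])
E
```

```text
clock: 1.8
tool_pos: [0.4492, -0.0333, 0.331]
tool_rot: [-2.745, -1.529, 0.001]
force: [0.5, 1.1, -0.8]
width: 0.0854
[-2.53931908e-01  5.92329181e-02 -2.51343050e-02  1.48715082e+00
 -4.47332854e-04  1.87295367e+00]
```

View pics/w1.png

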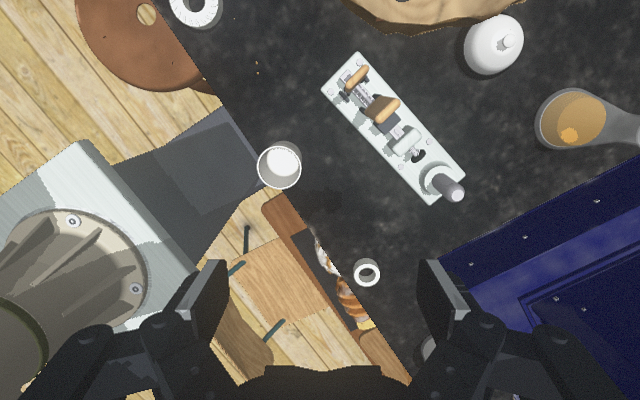

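Everything is in the wrist view: plate corners (357,52), (321,88), (430,205), (466,173), narrow ring (367,272), wide ring (195,8) cut off at the top. Measuring.

```bash
python3 - <<'E'
from h import *
w=read_camera("wrist")
im=w["image"]; hsv=cv2.cvtColor(im,cv2.COLOR_RGB2HSV)
m=((hsv[...,1]<60)&(hsv[...,2]>110)).astype(np.uint8)
def big(m,box):
    x0,y0,x1,y1=box; k=np.zeros_like(m);k[y0:y1,x0:x1]=m[y0:y1,x0:x1]
    cs,_=cv2.findContours(k,cv2.RETR_EXTERNAL,cv2.CHAIN_APPROX_NONE); return max(cs,key=cv2.contourArea)
c=big(m,(345,255,390,292)); e=cv2.minEnclosingCircle(c); print("narrow",e,cv2.fitEllipse(c),onz(w,*cv2.fitEllipse(c)[0],.012).round(4))
save(w,"w1c.png",(310,40,480,215),3.4)
P=np.array([onz(w,u,v,.012)[:2] for u,v in [(357,52),(321,88),(430,205),(466,173)]]);print(P.round(4),[np.linalg.norm(P[i]-P[(i+1)%4]).round(3) for i in range(4)])
a=(P[0]+P[1])/2;b=(P[2]+P[3])/2;d=(b-a)/np.linalg.norm(b-a);print(np.degrees(np.arctan2(d[1],d[0])),"orig",a+d*.105,"post",a+d*.205)
post=a+d*.205
for z in(.03,.086,.094):print(proj(w,np.r_[post,z]))
E
```

```text
narrow ((366.3214416503906, 271.6071472167969), 14.578956604003906) ((366.263916015625, 271.8377685546875), (25.911357879638672, 28.61016845703125), 170.0994873046875) [ 0.4031 -0.2433  0.012 ]
[[ 0.5523  0.0457]
 [ 0.4895  0.0328]
 [ 0.54   -0.194 ]
 [ 0.6059 -0.1769]] [np.float64(0.064), np.float64(0.232), np.float64(0.068), np.float64(0.229)]
-76.96333848514887 orig [ 0.54458485 -0.06303717] post [ 0.5671423  -0.16045976]
[440.98564233 180.70244323]
[456.4418114 193.1302643]
[458.98434618 195.17463681]
```

View pics/w1c.png

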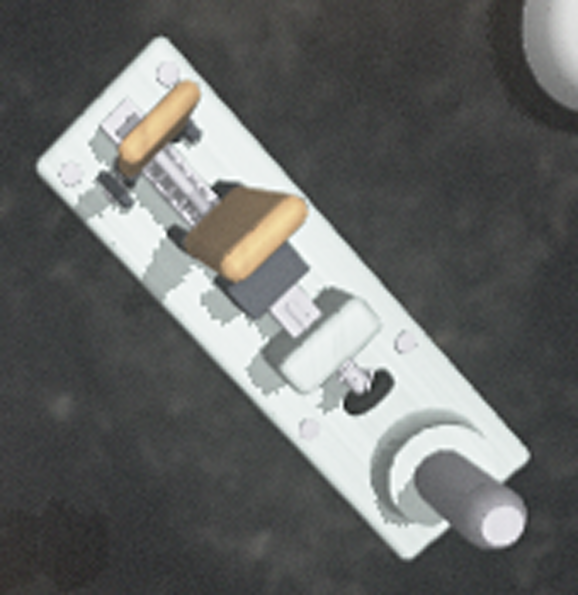

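```bash
python3 -m pendant '0.184 -0.155 0.1 0 0 -1 1;0.184 -0.155 0.1 0 0 -1 1;0.184 -0.155 0.2 0 0 -1 1;0.184 -0.155 0.2 0 0 -1 1;0.184 -0.155 0.2 0 0 -1 1;0.184 -0.155 0.2 0 0 -1 1;0.184 -0.155 0.2 0 0 -1 1;0.184 -0.155 0.2 0 0 -1 1;0.184 -0.155 0.2 0 0 -1 1;0.184 -0.155 0.2 0 0 -1 1'
python3 - <<'E'
from h import *
w=read_camera("wrist");save(w,"w2.png"); s=state();print(s['qpos'],s['tool_pos'])
E
```

```text
clock: 3.15
tool_pos: [0.4156, 0.2041, 0.1321]
tool_rot: [1.953, 2.459, 0.002]
force: [0.6, 0.6, -0.3]
width: 0.0853
[ 2.83226844e-01  1.54856210e-01 -4.11670866e-01  1.00299484e+00
 -1.46265490e-04  1.62521285e+00] [0.41539077 0.20417383 0.13192878]
```

View pics/w2.png

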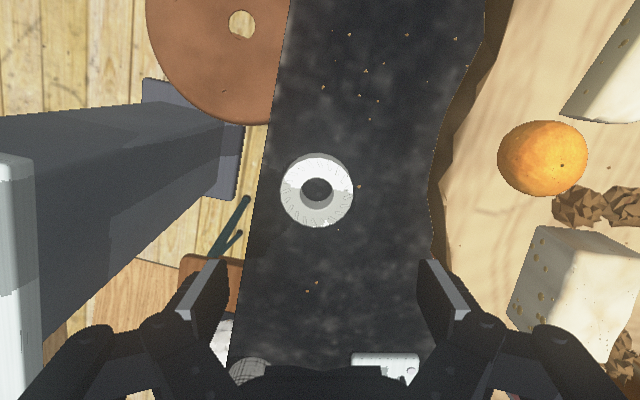

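The wide ring is at (317,189), with the counter edge on the left at about u=260 and the wooden board's edge on the right at about u=435.

```bash
python3 - <<'E'
from h import *
from scipy.spatial.transform import Rotation as R
w=read_camera("wrist");im=w["image"];s=state()
hsv=cv2.cvtColor(im,cv2.COLOR_RGB2HSV)
m=((hsv[...,2]>90)).astype(np.uint8);k=np.zeros_like(m);k[140:240,270:365]=m[140:240,270:365]
k=cv2.morphologyEx(k,cv2.MORPH_OPEN,np.ones((5,5)))
cs,_=cv2.findContours(k,cv2.RETR_EXTERNAL,cv2.CHAIN_APPROX_NONE);c=max(cs,key=cv2.contourArea)
print(cv2.boundingRect(c),cv2.fitEllipse(c))
cs,_=cv2.findContours((1-k)[150:230,280:355].copy(),cv2.RETR_LIST,cv2.CHAIN_APPROX_NONE)
x,y,a,b=cv2.boundingRect(c)
cen=np.mean([onz(w,x,y+b/2,.018),onz(w,x+a,y+b/2,.018)],0); print(cen)
top=onz(w,x+a/2,y,.022);bot=onz(w,x+a/2,y+b,.0);bot2=onz(w,x+a/2,y+b,.022);print(top,bot,bot2)
ce=onz(w,*cv2.fitEllipse(c)[0],.017);print(ce)
print("edge",onz(w,262,189,0),"board",onz(w,433,200,0.0),onz(w,433,200,0.02))
T=R.from_rotvec(s['tool_rot']).as_matrix();print(T.round(3)); print("shift tool",T.T@(ce-s['tool_pos']))
E
```

```text
(280, 153, 74, 75) ((316.61962890625, 190.2635955810547), (72.7613754272461, 74.66575622558594), 3.5870742797851562)
[0.41204386 0.20283227 0.018     ]
[0.4050177 0.2338426 0.022    ] [0.42104055 0.16228444 0.        ] [0.41912605 0.1719716  0.022     ]
[0.41174449 0.20264488 0.017     ]
edge [0.36597998 0.18764303 0.        ] board [0.5149748  0.21184743 0.        ] [0.50639759 0.21704662 0.02      ]
[[-0.227  0.974  0.001]
 [ 0.974  0.227  0.   ]
 [-0.     0.001 -1.   ]]
shift tool [-0.00079983 -0.00382181  0.11472277]
```

```bash
python3 -m pendant '-0.001 -0.0035 0.06 0 0 0 1;-0.001 -0.0035 0.1 0 0 0 1;-0.001 -0.0035 0.12 0 0 0 1;-0.001 -0.0035 0.132 0 0 0 1;-0.001 -0.0035 0.132 0 0 0 1;-0.001 -0.0035 0.132 0 0 0 0.2;-0.001 -0.0035 0.132 0 0 0 0.2;-0.001 -0.0035 0.132 0 0 0 0.2;-0.001 -0.0035 0.132 0 0 0 0.2;-0.001 -0.0035 0.132 0 0 0 0.2;-0.001 -0.0035 0.132 0 0 0 0.2' 35
python3 - <<'E'
from h import *
w=read_camera("wrist");save(w,"w3.png"); s=state();print(s['qpos'],s['tool_pos'],s['width'],s['force'])
E
```

```text
clock: 4.62
tool_pos: [0.4125, 0.203, 0.0007]
tool_rot: [1.951, 2.46, 0.003]
force: [-1.6, -0.4, 5.5]
width: 0.0586
[ 2.82538029e-01  3.02188814e-01 -6.00009268e-01  6.66403441e-01
 -8.95207220e-05  1.62360974e+00] [0.41250337 0.20302637 0.00064104] 0.05830267330887149 [-0.94253273 -0.60326973  5.5336695 ]
```

View pics/w3.png

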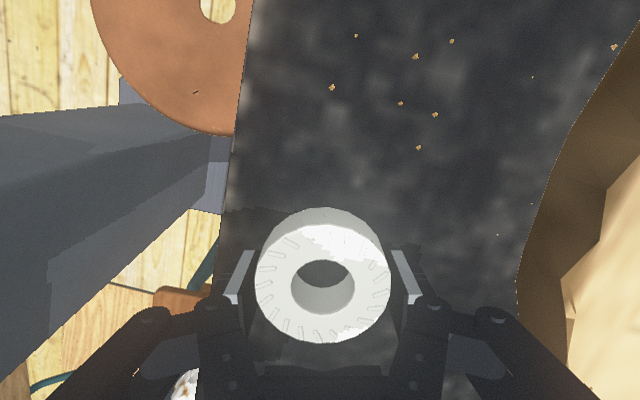

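Gripped (width 58 mm). I'll lift, go over the post and look.

```bash
python3 -m pendant '0 0 -0.06 0 0 0 -1;0 0 -0.12 0 0 0 -1;0 0 -0.18 0 0 0 -1;-0.06 0.01 -0.2 0 0 0 -1;-0.12 0.02 -0.2 0 0 0 -1;-0.18 0.032 -0.2 0 0 0 -1;-0.24 0.042 -0.2 0 0 0 -1;-0.3 0.053 -0.2 0 0 0 -1;-0.35 0.062 -0.2 0 0 0 -1;-0.388 0.068 -0.18 0 0 0 -1;-0.388 0.068 -0.14 0 0 0 -1;-0.388 0.068 -0.14 0 0 0 -1;-0.388 0.068 -0.14 0 0 0 -1'
python3 - <<'E'
from h import *
w=read_camera("wrist");save(w,"w4.png");c=read_camera("scene");save(c,"s4.png",(270,140,430,260),4); s=state();print(s['qpos'],s['tool_pos'],s['width'],s['force'])
E
```

```text
clock: 6.3
tool_pos: [0.5665, -0.1593, 0.1407]
tool_rot: [1.951, 2.461, 0.0]
force: [0.9, 1.0, -1.2]
width: 0.0579
[-4.10093618e-01  3.77350894e-01 -8.51671249e-02  1.10489673e+00
 -7.00026710e-05  9.29971413e-01] [ 0.56729836 -0.15941857  0.14156101] 0.05795984811554115 [ 0.80904567  0.14496538 -1.15419053]
```

View pics/w4.png

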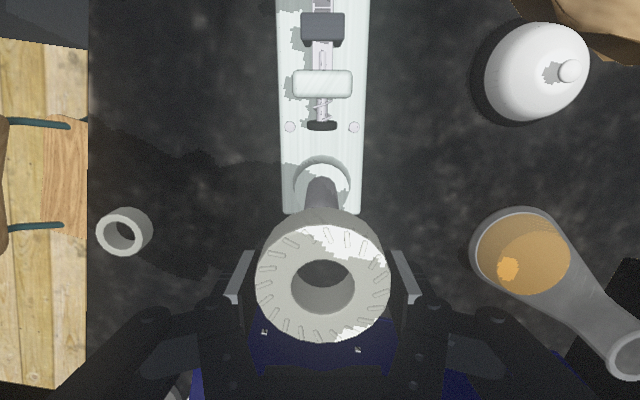

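View pics/s4.png

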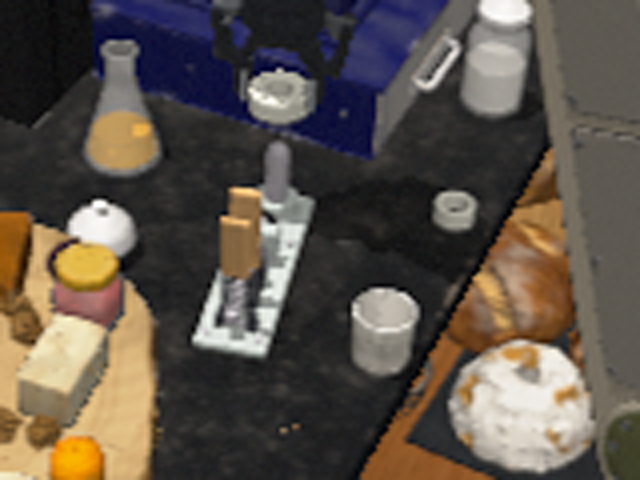

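The wrist view shows the ring held level, bore at about (323,287), and the post foot just ahead, pedestal at about (322,183). I'll compare the ring centre with the post axis.

```bash
python3 - <<'E'
from h import *
from scipy.spatial.transform import Rotation as R
w=read_camera("wrist");im=w["image"];s=state();T=R.from_rotvec(s['tool_rot']).as_matrix()
hsv=cv2.cvtColor(im,cv2.COLOR_RGB2HSV)
save(w,"w4c.png",(240,140,410,350),2.8)
zt=s['tool_pos'][2]+.0215
for (u,v) in [(323,285)]:
  p=onz(w,u,v,zt);print("bore",p)
# outer ring row extremes, gray-ish bright vs dark
g=im.max(2)
for v in (275,285,295):
  r=g[v,245:400]; print(v,r[::3])
# plate edges
for v in (60,150,170):
  r=im[v,:, :].min(1)>100; idx=np.where(r[260:390])[0]+260; 
  a=onz(w,idx[0]-.5,v,.012);b=onz(w,idx[-1]+.5,v,.012);print(idx[0],idx[-1],"mid",(a+b)/2,np.linalg.norm(a-b))
for u,v,z in[(322,183,.03)]: print("ped",onz(w,u,v,z))
print(T.T@(np.array([.567,-.160,0])-s['tool_pos']))
E
```

```text
bore [ 0.56795876 -0.15911276  0.16297182]
275 [ 40  46  46  59 186 187 188 193 190 189 189 187 189 188 188 188 167 113
  73  73  70  70  74  70  75  72  70  74  72  71  76  78  80  72 125 119
 188 194 187 191 191 190 191 189 192 168 192 179 187  59  52  60]
285 [ 47  50  45  68 175 192 192 168 184 191 187 190 188 187 188 162 109 120
 117 118 122 123  92  73  72  71  70  70  73  85 125 134 128 127 126 122
 118 187 190 190 191 186 189 189 245 241 190 190 184  50  47  50]
295 [ 40  46  47  42 189 188 184 191 171 150 190 188 188 187 190 185 121 120
 115 117 123 124 123 127 128 129 128 128 133 128 129 130 129 130 129 124
 161 193 186 189 191 192 183 188 191 174 183 190 180  53  50  53]
276 365 mid [ 0.54418181 -0.06302843  0.012     ] 0.06891125067903897
279 361 mid [ 0.55957977 -0.13078572  0.012     ] 0.06915764121139918
280 360 mid [ 0.56346965 -0.14747741  0.012     ] 0.06884087298147419
ped [ 0.56647931 -0.15313198  0.03      ]
[-0.00020064 -0.00084994  0.14147076]
```

View pics/w4c.png

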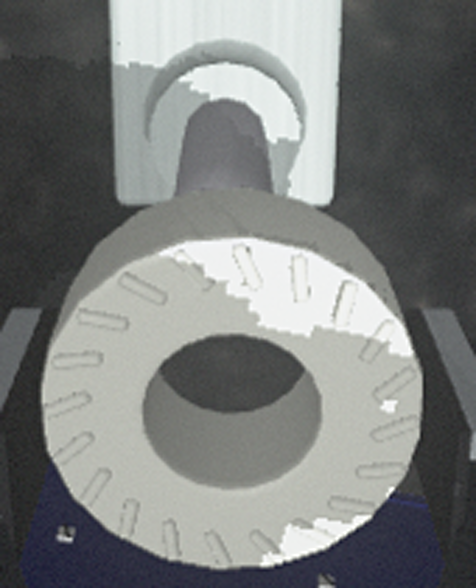

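```bash
python3 - <<'E'
from h import *
from scipy.spatial.transform import Rotation as R
w=read_camera("wrist");im=w["image"];s=state();T=R.from_rotvec(s['tool_rot']).as_matrix()
print(im[205:222:1,290,1], im[145:175,320,1])
tl=lambda p:(T.T@(p-s['tool_pos'])).round(4)
print("end",tl(onz(w,295,213.3,.012)),"ped rim",tl(onz(w,320.5,162,.03)),"ped bot",tl(onz(w,320.5,154.3,.012)), "bore",tl(onz(w,322.86,285.5,s['tool_pos'][2]+.0215)))
print("bore top/bot", tl(onz(w,322.86,259.6,s['tool_pos'][2]+.0215)),tl(onz(w,322.86,314,s['tool_pos'][2]+.0215)))
print("ring L/R at", tl(onz(w,255.5,285,s['tool_pos'][2]+.0215)),tl(onz(w,390.5,285,s['tool_pos'][2]+.0215)))
E
```

```text
[157 162 162 161 159 159 156 146  91  63 120 131 131 128 130 129 127] [233 233 232 232 232 231 232 234 223 194 181 175 172 161 150 146 129 207
 237 238 234 235 236 235 235 236 234 236 239 225]
end [-0.0268 -0.0235  0.1292] ped rim [ 0.0237 -0.0007  0.1112] ped bot [ 0.0263 -0.0008  0.1292] bore [-0.0003  0.0008 -0.0215]
bore top/bot [ 0.0123  0.0008 -0.0215] [-0.0149  0.0008 -0.0215]
ring L/R at [ 0.     -0.028  -0.0216] [-0.0001  0.0298 -0.0214]
```

```bash
python3 -m pendant '0.0015 -0.0015 0.02 0 0 0 -1;0.0015 -0.0015 0.04 0 0 0 -1;0.0015 -0.0015 0.049 0 0 0 -1;0.0015 -0.0015 0.049 0 0 0 -1;0.0015 -0.0015 0.049 0 0 0 -1'
python3 - <<'E'
from h import *
w=read_camera("wrist");save(w,"w5.png",(220,100,420,350),2.4); s=state();print(s['tool_pos'],s['force'])
E
```

```text
clock: 7.12
tool_pos: [0.5651, -0.1586, 0.0913]
tool_rot: [1.951, 2.46, 0.001]
force: [0.5, -0.7, -0.3]
width: 0.0583
[ 0.56515776 -0.15871592  0.0913388 ] [ 0.19001786 -0.66325158 -1.64390662]
```

View pics/w5.png

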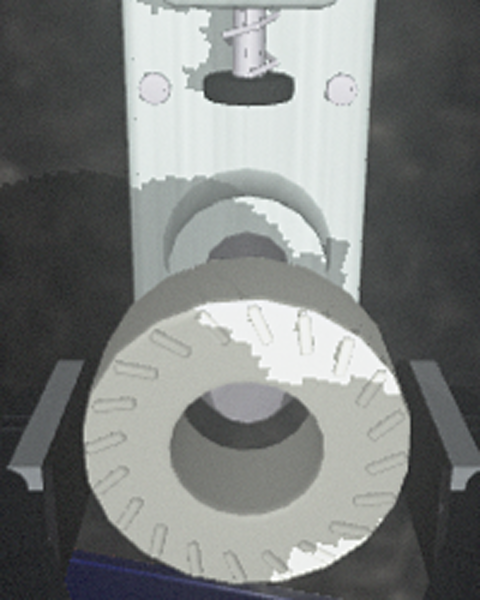

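Through the bore the light top of the post spans 205–292 of the crop against the bore's 171–323, so it is centred laterally. I'll work out the fore-aft offset.

```bash
python3 - <<'E'
from h import *
from scipy.spatial.transform import Rotation as R
w=read_camera("wrist");s=state();T=R.from_rotvec(s['tool_rot']).as_matrix()
tl=lambda p:(T.T@(p-s['tool_pos'])).round(4)
c=lambda u,v,z:tl(onz(w,220+u/2.4,100+v/2.4,z))
zt=s['tool_pos'][2]+.0215
print("post low edge",c(248.5,422,.094),"L/R",c(205,395,.094),c(292,395,.094)); print("bore",c(247,381,zt),c(247,516,zt),c(171,450,zt),c(323,450,zt)); print('outer',c(247,300,zt),c(247,583,zt),c(84,440,zt),c(410,440,zt))
E
```

```text
post low edge [-0.0072  0.0012 -0.0027] L/R [-0.001  -0.0076 -0.0027] [-0.001   0.0099 -0.0027]
bore [ 0.0128  0.0008 -0.0215] [-0.0153  0.0008 -0.0215] [-0.0011 -0.0128 -0.0215] [-0.0012  0.0144 -0.0215]
outer [ 0.028   0.0008 -0.0215] [-0.0307  0.0008 -0.0215] [ 0.001  -0.0282 -0.0215] [ 0.0009  0.0298 -0.0215]
```

```bash
python3 -m pendant '0.002 0.0004 0.005 0 0 0 -1;0.002 0.0004 0.015 0 0 0 -1;0.002 0.0004 0.025 0 0 0 -1;0.002 0.0004 0.035 0 0 0 -1;0.002 0.0004 0.035 0 0 0 -1'
python3 - <<'E'
from h import *
w=read_camera("wrist");save(w,"w6.png",(220,100,420,350),2.4); s=state();print(s['tool_pos'],s['force'],s['wrist_torque'])
E
```

```text
clock: 7.85
tool_pos: [0.5637, -0.1562, 0.054]
tool_rot: [-1.951, -2.46, 0.001]
force: [0.0, -0.5, -1.0]
width: 0.0581
[ 0.56396874 -0.156278    0.0546204 ] [ 0.40624581  0.59631488 -0.70851659] [-0.03568283  0.00301206 -0.00593135]
```

View pics/w6.png

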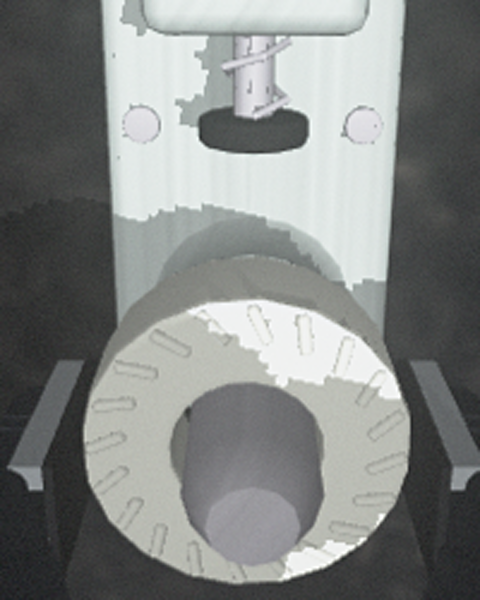

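Threaded without force; the post sits about 1 mm right of the bore centre in the image. I'll nudge +y and go home.

```bash
python3 -m pendant '0 0.001 0.008 0 0 0 -1;0 0.001 0.016 0 0 0 -1;0 0.001 0.022 0 0 0 -1;0 0.001 0.025 0 0 0 -1;0 0.001 0.025 0 0 0 -1'
python3 - <<'E'
from h import *
w=read_camera("wrist");save(w,"w7.png",(220,100,420,350),2.4); s=state();print(s['tool_pos'],s['force'],s['wrist_torque'])
E
```

```text
clock: 8.52
tool_pos: [0.5649, -0.156, 0.0308]
tool_rot: [-1.952, -2.461, 0.0]
force: [-2.4, 0.5, 4.5]
width: 0.0581
[ 0.56491151 -0.15602604  0.03074416] [-2.95506008  1.29638087  4.55345749] [0.26287126 0.53960595 0.01664275]
```

View pics/w7.png

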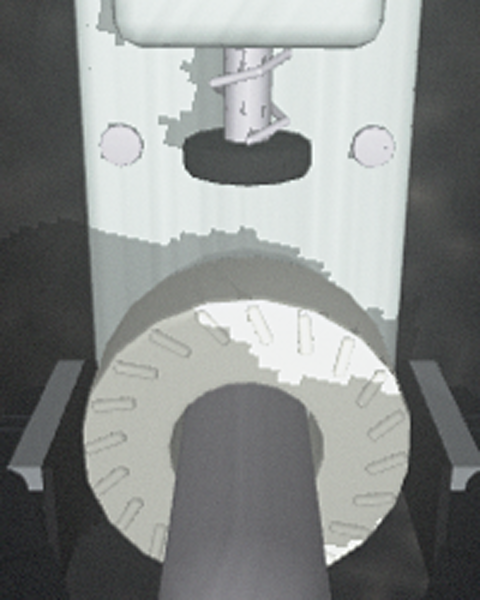

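It seated (4.5 N up at the home height). I'll release, rise and head for the narrow ring.

```bash
python3 -m pendant '0 0 0 0 0 0 1;0 0 0 0 0 0 1;0 0 0 0 0 0 1;0 0 0 0 0 0 1;0 0 -0.03 0 0 0 1;0 0 -0.09 0 0 0 1;0 0 -0.13 0 0 0 1;-0.02 -0.06 -0.13 0 0 0 1;-0.04 -0.12 -0.13 0 0 0 1;-0.046 -0.175 -0.13 0 0 0 1;-0.046 -0.175 -0.13 0 0 0 1;-0.046 -0.175 -0.13 0 0 0 1'
python3 - <<'E'
from h import *
w=read_camera("wrist");save(w,"w8.png"); s=state();print(s['tool_pos'],s['force'],s['wrist_torque'])
c=read_camera("scene");save(c,"s8.png",(270,140,430,260),4)
E
```

```text
clock: 10.07
tool_pos: [0.4058, -0.2412, 0.1607]
tool_rot: [1.952, 2.459, 0.0]
force: [0.5, 0.3, -0.3]
width: 0.0854
[ 0.40625551 -0.24103928  0.16060321] [ 0.8759809  -0.37940521  0.66006465] [ 0.01825415 -0.02380773  0.00833903]
```

View pics/w8.png

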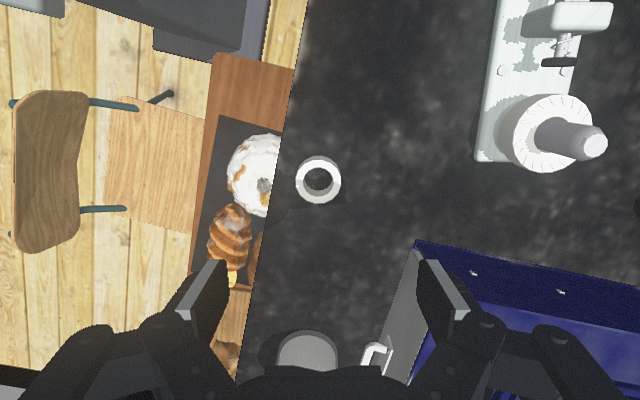

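View pics/s8.png

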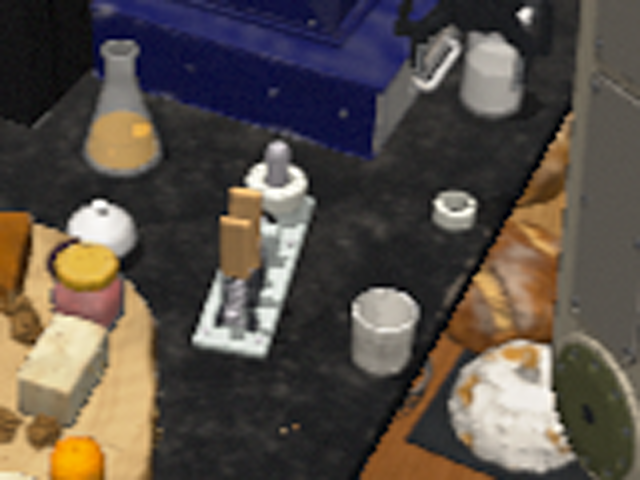

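The wide ring is seated on the post. The narrow ring is at about (318,180), and the pastries at the left lie below the counter edge. I'll measure it and use a partly closed gripper.

```bash
python3 - <<'E'
from h import *
from scipy.spatial.transform import Rotation as R
w=read_camera("wrist");im=w["image"];s=state();T=R.from_rotvec(s['tool_rot']).as_matrix()
m=(im.min(2)>90).astype(np.uint8);k=np.zeros_like(m);k[148:212,288:350]=m[148:212,288:350]
cs,_=cv2.findContours(k,cv2.RETR_EXTERNAL,cv2.CHAIN_APPROX_NONE);c=max(cs,key=cv2.contourArea)
e=cv2.fitEllipse(c);print(cv2.boundingRect(c),e); p=onz(w,*e[0],.016);print(p,T.T@(p-s['tool_pos']))
x,y,a,b=cv2.boundingRect(c);print(np.linalg.norm(onz(w,x,180,.018)-onz(w,x+a,180,.018)))
print("edge",onz(w,275,180,0),onz(w,262,235,0))
E
```

```text
(294, 156, 46, 49) ((316.8148498535156, 179.7084197998047), (45.66103744506836, 48.245361328125), 5.452332496643066)
[ 0.40239569 -0.24193698  0.016     ] [-0.00021791 -0.00439938  0.14436685]
0.04136844097110195
edge [ 0.36434872 -0.25583419  0.        ] [ 0.36221964 -0.31569423  0.        ]
```

```bash
python3 -m pendant '0 -0.005 0.05 0 0 0 0.35;0 -0.005 0.1 0 0 0 0.35;0 -0.005 0.13 0 0 0 0.35;0 -0.005 0.15 0 0 0 0.35;0 -0.005 0.158 0 0 0 0.35;0 -0.005 0.158 0 0 0 0.35;0 -0.005 0.158 0 0 0 -1;0 -0.005 0.158 0 0 0 -1;0 -0.005 0.158 0 0 0 -1;0 -0.005 0.158 0 0 0 -1;0 -0.005 0.158 0 0 0 -1' 35
python3 - <<'E'
from h import *
w=read_camera("wrist");save(w,"w9.png"); s=state();print(s['qpos'],s['tool_pos'],s['width'],s['force'])
E
```

```text
clock: 11.6
tool_pos: [0.4014, -0.2426, 0.0033]
tool_rot: [1.951, 2.46, 0.0]
force: [0.4, 1.9, 5.6]
width: 0.0402
[-7.15234772e-01  3.12667700e-01 -5.75127086e-01  6.80622950e-01
  3.93011852e-04  6.25731628e-01] [ 0.40140659 -0.24256562  0.00331129] 0.04003795708434051 [0.78269753 1.03069231 6.10391097]
```

View pics/w9.png

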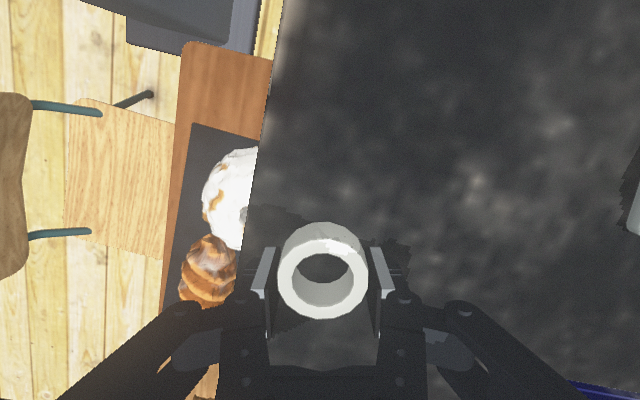

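```bash
python3 -m pendant '0 0 -0.05 0 0 0 -1;0 0 -0.1 0 0 0 -1;0.01 0.04 -0.12 0 0 0 -1;0.025 0.09 -0.12 0 0 0 -1;0.035 0.14 -0.12 0 0 0 -1;0.047 0.179 -0.12 0 0 0 -1;0.047 0.179 -0.09 0 0 0 -1;0.047 0.179 -0.09 0 0 0 -1;0.047 0.179 -0.09 0 0 0 -1'
python3 - <<'E'
from h import *
w=read_camera("wrist");save(w,"w10.png",(220,100,420,350),2.4); s=state();print(s['tool_pos'],s['width'],s['force'])
E
```

```text
clock: 12.78
tool_pos: [0.5633, -0.1554, 0.0925]
tool_rot: [-1.952, -2.46, 0.0]
force: [-0.0, 0.1, -0.1]
width: 0.0399
[ 0.56355171 -0.15554077  0.09287411] 0.04019175729664117 [-0.51969049  0.85457135 -1.34850226]
```

View pics/w10.png

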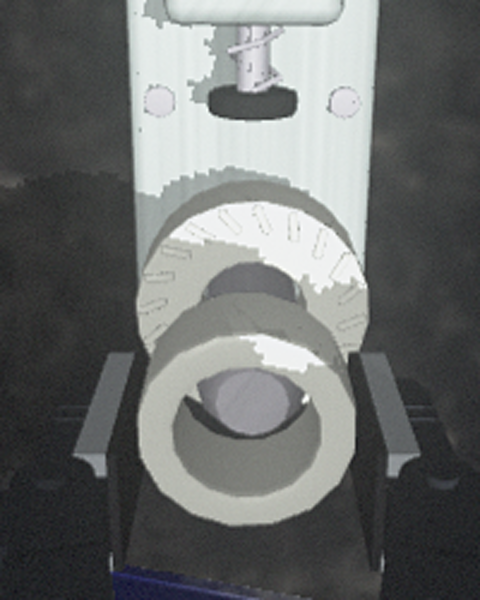

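The top of the post sits in the narrow ring's bore at crop (253, ~400), with the bore spanning 173–321.

```bash
python3 - <<'E'
from h import *
from scipy.spatial.transform import Rotation as R
w=read_camera("wrist");s=state();T=R.from_rotvec(s['tool_rot']).as_matrix()
tl=lambda p:(T.T@(p-s['tool_pos'])).round(4)
c=lambda u,v,z:tl(onz(w,220+u/2.4,100+v/2.4,z))
zt=s['tool_pos'][2]+.0165
print("post low edge",c(253.5,436,.094),"L/R",c(207,402,.094),c(300,402,.094)); print("bore",c(247,366,zt),c(247,497,zt),c(173,430,zt),c(321,430,zt)); print('outer',c(247,332,zt),c(247,524,zt),c(138,430,zt),c(356,430,zt))
E
```

```text
post low edge [-0.0114  0.002  -0.0009] L/R [-0.0033 -0.0075 -0.0009] [-0.0033  0.0115 -0.0009]
bore [ 0.0133  0.0006 -0.0165] [-0.0146  0.0006 -0.0165] [ 0.0001 -0.013  -0.0165] [ 0.0001  0.0142 -0.0165]
outer [ 0.02    0.0006 -0.0165] [-0.0207  0.0006 -0.0165] [ 0.0001 -0.0194 -0.0165] [ 0.0001  0.0207 -0.0165]
```

```bash
python3 -m pendant '-0.0017 0.0014 0.003 0 0 0 -1;-0.0017 0.0014 0.009 0 0 0 -1;-0.0017 0.0014 0.016 0 0 0 -1;-0.0017 0.0014 0.022 0 0 0 -1;-0.0017 0.0014 0.022 0 0 0 -1'
python3 - <<'E'
from h import *
w=read_camera("wrist");save(w,"w11.png",(220,100,420,350),2.4); s=state();print(s['tool_pos'],s['force'],s['wrist_torque'])
E
```

```text
clock: 13.5
tool_pos: [0.5652, -0.1565, 0.0694]
tool_rot: [-1.951, -2.46, 0.001]
force: [-0.5, -0.3, -1.2]
width: 0.0402
[ 0.56555857 -0.15661141  0.06981428] [-0.30346667  0.06698882 -0.4203544 ] [ 0.02844917  0.01350759 -0.02564635]
```

View pics/w11.png

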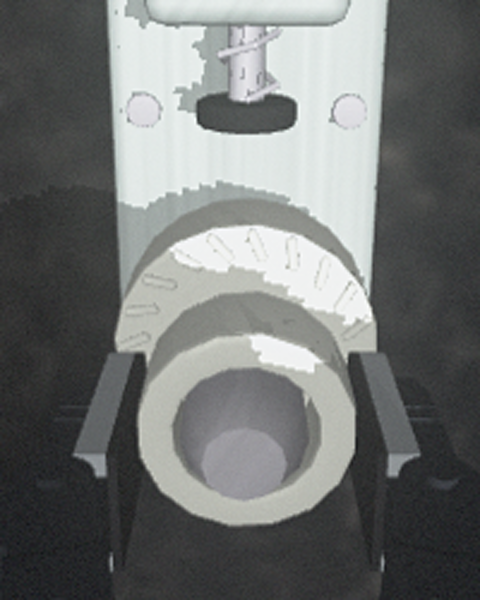

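Threaded and free of force, so I'm going home. The commanded depth is slightly past seating.

```bash
python3 -m pendant '0 -0.0003 0.006 0 0 0 -1;0 -0.0003 0.012 0 0 0 -1;0 -0.0003 0.016 0 0 0 -1;0 -0.0003 0.016 0 0 0 -1;0 -0.0003 0.016 0 0 0 -1'
python3 - <<'E'
from h import *
w=read_camera("wrist");save(w,"w12.png",(220,100,420,350),2.4); s=state();print(s['tool_pos'],s['force'],s['wrist_torque'])
E
```

```text
clock: 14.18
tool_pos: [0.5654, -0.1567, 0.0553]
tool_rot: [1.952, 2.461, -0.0]
force: [-3.0, 2.0, 8.2]
width: 0.0402
[ 0.56540816 -0.15676743  0.05532143] [-2.64670595  2.06986947  7.50806648] [0.25150998 0.65749326 0.01813751]
```

View pics/w12.png

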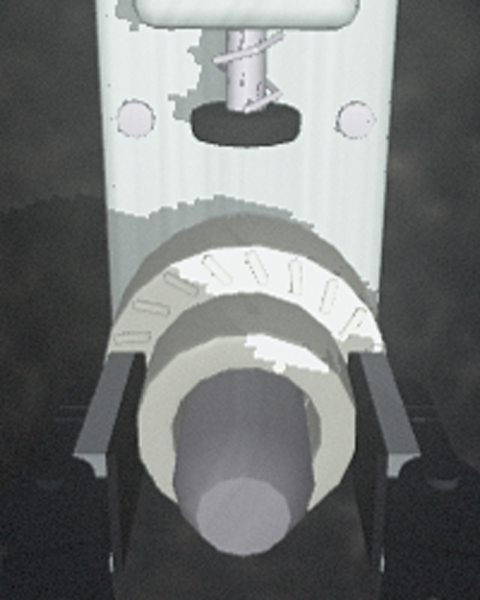

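It is home at z = 0.0553 as predicted. I'll release, rise, go above the grips and start the quarter turn.

```bash
python3 -m pendant '0 0 0 0 0 0 0.4;0 0 0 0 0 0 1;0 0 0 0 0 0 1;0 0 -0.03 0 0 0 1;0 0 -0.09 0 0 0 1;0 0 -0.145 0 0 0 1;0.05 0 -0.16 0 0 -1 1;0.1 0 -0.16 0 0 -1 1;0.155 0 -0.16 0 0 -1 1;0.155 0 -0.16 0 0 -1 1;0.155 0 -0.16 0 0 -1 1;0.155 0 -0.16 0 0 -1 1'
python3 -m pendant '0 0 0 0 0 -1 1;0 0 0 0 0 -1 1;0 0 0 0 0 -1 1;0 0 0 0 0 -1 1;0 0 0 0 0 -1 1;0 0 0 0 0 -1 1'
python3 - <<'E'
from h import *
w=read_camera("wrist");save(w,"w13.png"); s=state();print(s['qpos'],s['tool_pos'],s['width'],s['force'])
c=read_camera("scene");save(c,"s13.png",(270,140,430,260),4)
E
```

```text
clock: 15.72
tool_pos: [0.5305, -0.0063, 0.2142]
tool_rot: [0.866, 3.02, -0.0]
force: [-0.1, -0.1, -0.4]
width: 0.0855
clock: 16.48
tool_pos: [0.5304, -0.0064, 0.2141]
tool_rot: [0.353, -3.121, 0.0]
force: [-0.0, 0.2, -0.9]
width: 0.0855
[-1.63219158e-01  2.32612305e-01 -1.04280124e-01  1.23408859e+00
 -8.26740349e-05 -3.89240801e-01] [ 0.53033008 -0.00628455  0.21414744] 0.08528996142088775 [-0.73139249  0.17746001 -0.72697092]
```

View pics/w13.png

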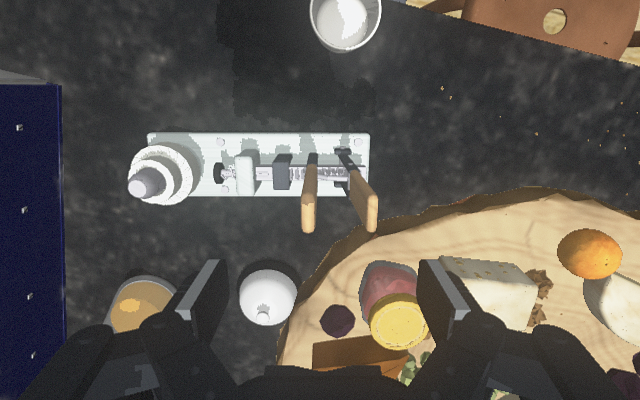

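View pics/s13.png

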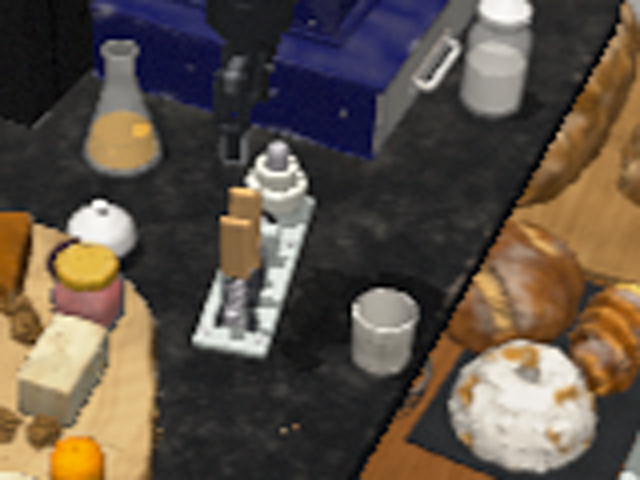

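```bash
python3 - <<'E'
from h import *
from scipy.spatial.transform import Rotation as R
w=read_camera("wrist");s=state();T=R.from_rotvec(s['tool_rot']).as_matrix()
save(w,"w13c.png",(120,120,390,240),2.9)
tl=lambda p:(T.T@(p-s['tool_pos'])).round(4)
print(T.round(3))
print("handle top ctr",tl(onz(w,309,208,.152)),"lever top",tl(onz(w,371,212,.152)))
d=np.array([.2233,-.9748]);o=np.array([.565,-.1565])-.1*d
for x,z in[(-.045,.152),(-.0885,.152),(0.1,.094)]: print(proj(w,np.r_[o+x*d,z]))
E
```

```text
[[-0.974 -0.226 -0.   ]
 [-0.226  0.974 -0.   ]
 [ 0.    -0.    -1.   ]]
handle top ctr [ 0.0039 -0.0096  0.0622] lever top [0.001  0.0318 0.0622]
[309.49708836 213.70013519]
[374.50817947 213.83882767]
[138.60219312 187.61694829]
```

View pics/w13c.png

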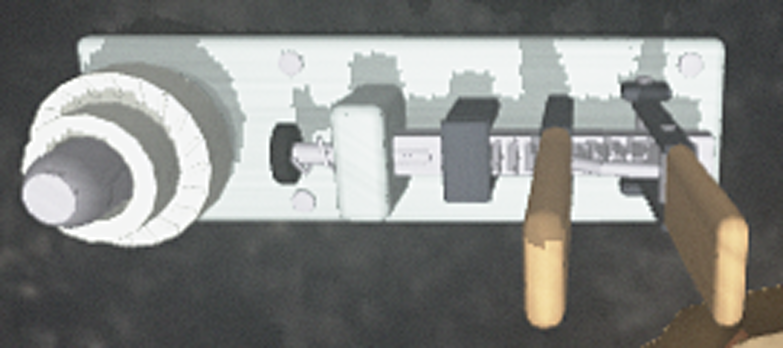

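```bash
cat >> h.py <<'E'
D=np.array([.2233,-.9748]);O=np.array([.565,-.1565])-.1*D
def clampx(c,u,v,z):
    p=onz(c,u,v,z)[:2]-O; return p@D, p@np.array([-D[1],D[0]])
E
python3 - <<'E'
from h import *
w=read_camera("wrist")
c=lambda u,v,z:np.round(clampx(w,120+u/2.9,120+v/2.9,z),4)
print("pad",c(273,153,.041),c(283,185,.041),"post top",c(50,198,.094),"plate ends",c(725,130,.012),c(78,60,.012),"ring right",c(212,165,.052))
E
```

```text
pad [0.0534 0.001 ] [0.0511 0.0124] post top [0.1012 0.0007] plate ends [-0.1047 -0.0007] [ 0.1301 -0.0258] ring right [0.0703 0.0023]
```

Both rings are seated. The pad face reads clamp x ≈ 0.052, so the jaw is at about 0.022, and all reference points agree to about 1 mm. Descending onto the grips.

```bash
python3 -m pendant '0 0.001 0.05 0 0 0 1;0 0.001 0.085 0 0 0 1;0 0.001 0.108 0 0 0 1;0 0.001 0.108 0 0 0 1;0 0.001 0.108 0 0 0 1' 40
python3 - <<'E'
from h import *
w=read_camera("wrist");save(w,"w14.png"); s=state();print(s['tool_pos'],s['width'],s['force'])
E
```

```text
clock: 17.3
tool_pos: [0.5307, -0.005, 0.1073]
tool_rot: [-0.36, 3.12, -0.001]
force: [-0.2, -0.5, 0.6]
width: 0.085
[ 0.53106105 -0.00506387  0.10762342] 0.0854870794574998 [0.31143245 0.23190398 0.89265072]
```

View pics/w14.png

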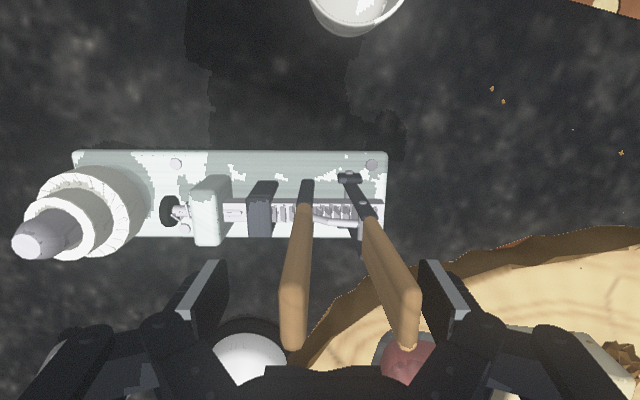

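```bash
python3 -m pendant '0 0 0 0 0 0 0;0 0 0 0 0 0 -0.4;0 0 0 0 0 0 -0.4;0 0 0 0 0 0 -0.4;0 0 0 0 0 0 -0.4;0 0 0 0 0 0 -0.4;0 0 0 0 0 0 -0.4' 35
python3 - <<'E'
from h import *
w=read_camera("wrist");save(w,"w15.png"); s=state();print(s['tool_pos'],s['width'],s['force'])
E
```

```text
clock: 18.23
tool_pos: [0.531, -0.0073, 0.1076]
tool_rot: [-0.357, 3.12, -0.007]
force: [-0.6, -8.4, 6.6]
width: 0.028
[ 0.53105005 -0.00730417  0.10759983] 0.02755253722986758 [-0.81082377 -7.73445249  5.94214933]
```

View pics/w15.png

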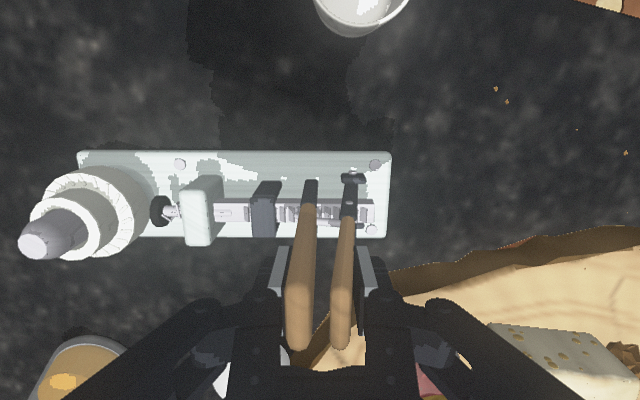

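```bash
cat >> h.py <<'E'
def padx(w,name=None):
    im=w["image"]; d=(im.max(2)<70).astype(np.uint8)
    # predicted pad area: clamp x .03-.072 at z .041
    P=[proj(w,np.r_[O+x*D+y*np.array([-D[1],D[0]]),.041]) for x in(.035,.074) for y in(-.012,.012)]
    P=np.array(P); x0,y0=P.min(0).astype(int)-2;x1,y1=P.max(0).astype(int)+2
    sub=np.zeros_like(d);sub[y0:y1,x0:x1]=d[y0:y1,x0:x1]
    cs,_=cv2.findContours(sub,cv2.RETR_EXTERNAL,cv2.CHAIN_APPROX_NONE)
    c=max(cs,key=cv2.contourArea);b=cv2.boundingRect(c)
    if name: save(w,name,(x0-40,y0-40,x1+70,y1+30),4)
    pts=c[:,0]; l=pts[pts[:,0]==pts[:,0].min()].mean(0)
    # ring reference: wide ring near edge, post top
    return b,l,np.round(clampx(w,l[0]-.5,l[1],.041),4)
E
python3 - <<'E'
from h import *
w=read_camera("wrist");print(padx(w,"w15c.png"))
print(clampx(w,152,208,.041),"before (uncertain cam)")
E
```

```text
((163, 224, 2, 2), array([163., 225.]), array([0.0588, 0.0113]))
(np.float64(0.06405761144756097), np.float64(-0.0013032936034297663)) before (uncertain cam)
```

View pics/w15c.png

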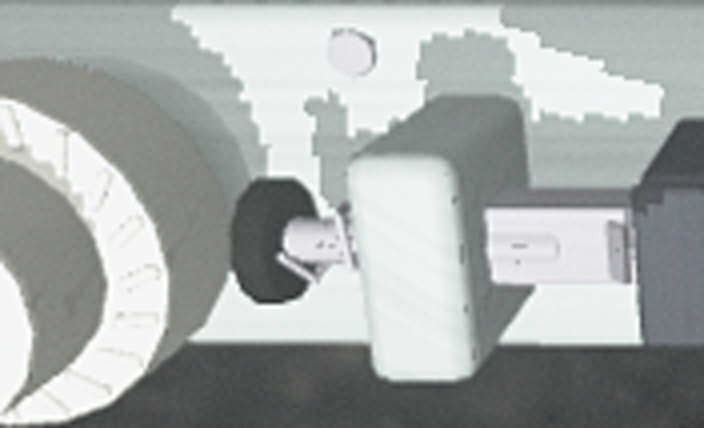

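```bash
python3 - <<'E'
from h import *
w=read_camera("wrist")
P=[proj(w,np.r_[O+x*D+y*np.array([-D[1],D[0]]),.041]) for x in(.035,.074) for y in(-.012,.012)]
P=np.array(P); x0,y0=P.min(0).astype(int)-42
f=lambda x,y,z:(4*(proj(w,np.r_[O+x*D+y*np.array([-D[1],D[0]]),z])-[x0,y0])).round(0)
print(x0,y0,"ring top",f(.07,0,.052),f(.07,0,.041),f(.07,0,.03))
for x in (.056,.058,.060,.062,.064): print(x,[f(x,a,b) for a,b in((0,.052),(0,.041),(0,.03),(.011,.041),(-.011,.041))])
print('bolt ~',f(.13,.035,.012),f(.13,-.035,.012))
E
```

```text
92 151 ring top [171. 259.] [206. 235.] [238. 213.]
0.056 [array([257., 260.]), array([288., 235.]), array([317., 213.]), array([298., 295.]), array([278., 174.])]
0.058 [array([245., 260.]), array([277., 235.]), array([306., 213.]), array([286., 295.]), array([267., 174.])]
0.06 [array([233., 260.]), array([265., 235.]), array([294., 213.]), array([275., 295.]), array([255., 174.])]
0.062 [array([220., 260.]), array([253., 235.]), array([283., 213.]), array([263., 294.]), array([243., 174.])]
0.064 [array([208., 260.]), array([242., 235.]), array([272., 213.]), array([252., 294.]), array([231., 174.])]
bolt ~ [ 12. 345.] [-71.  -2.]
```

Pad face is now at about 0.060, a gap of about 10 mm. Second full stroke.

```bash
python3 -m pendant '0 0 0 0 0 0 1;0 0 0 0 0 0 1;0 0 0 0 0 0 1;0 0 0 0 0 0 1;0 0 0 0 0 0 1;0 0 0 0 0 0 1'
python3 - <<'E'
from h import *
w=read_camera("wrist");save(w,"w16.png"); s=state();print(s['tool_pos'],s['width'],s['force'])
save(w,"w16c.png",(80,140,260,270),4)
E
python3 -m pendant '0 0 0 0 0 0 0;0 0 0 0 0 0 -0.4;0 0 0 0 0 0 -0.4;0 0 0 0 0 0 -0.4;0 0 0 0 0 0 -0.4;0 0 0 0 0 0 -0.4;0 0 0 0 0 0 -0.4' 35
python3 - <<'E'
from h import *
w=read_camera("wrist"); s=state();print(s['tool_pos'],s['width'],s['force'])
save(w,"w17c.png",(80,140,260,270),4)
x0,y0=80,140
f=lambda x,y,z:(4*(proj(w,np.r_[O+x*D+y*np.array([-D[1],D[0]]),z])-[x0,y0])).round(0).tolist()
print("ring",f(.07,0,.052),f(.07,0,.041))
for x in (.060,.062,.064,.066,.068,.070): print(x,f(x,0,.041),"leftmost top",f(x,0,.052))
for x in (.04,.044,.048,.052): print("head",x,f(x,.02,.057),f(x,-.02,.057))
E
```

```text
clock: 19.12
tool_pos: [0.5301, -0.005, 0.1063]
tool_rot: [-0.36, 3.121, -0.0]
force: [0.4, 0.2, 0.0]
width: 0.0852
[ 0.53012014 -0.00497306  0.10631764] 0.08518450494481637 [0.02496214 0.5531029  0.36213293]
clock: 20.05
tool_pos: [0.5307, -0.0074, 0.1071]
tool_rot: [-0.357, 3.12, -0.007]
force: [-0.6, -9.8, 5.4]
width: 0.0281
[ 0.53076286 -0.00735137  0.10714726] 0.028023565182126103 [-0.8084496  -8.4786045   5.50391943]
ring [218.0, 307.0] [253.0, 282.0]
0.06 [312.0, 282.0] leftmost top [279.0, 307.0]
0.062 [300.0, 282.0] leftmost top [267.0, 307.0]
0.064 [288.0, 282.0] leftmost top [255.0, 307.0]
0.066 [276.0, 282.0] leftmost top [242.0, 307.0]
0.068 [265.0, 282.0] leftmost top [230.0, 307.0]
0.07 [253.0, 282.0] leftmost top [218.0, 307.0]
head 0.04 [406.0, 432.0] [371.0, 199.0]
head 0.044 [382.0, 432.0] [345.0, 199.0]
head 0.048 [357.0, 432.0] [319.0, 199.0]
head 0.052 [333.0, 432.0] [293.0, 199.0]
```

View pics/w16c.png

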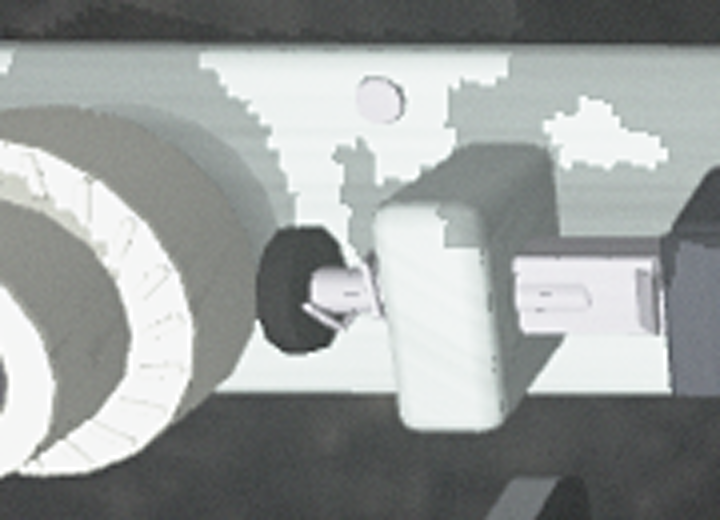

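View pics/w17c.png

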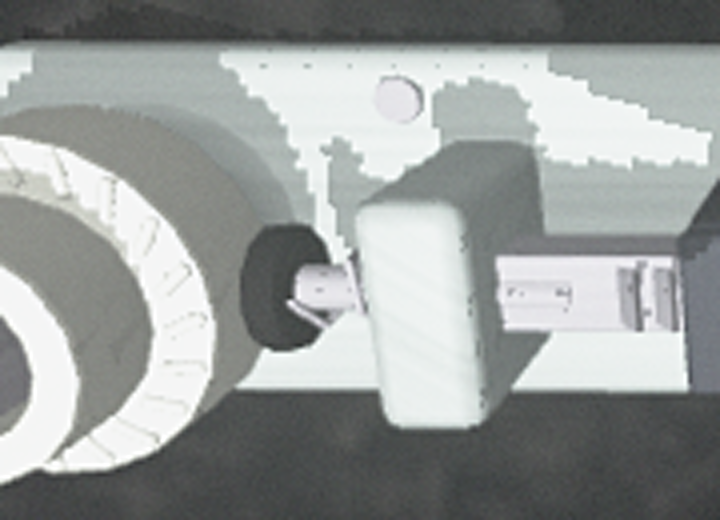

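Pad face is at about 0.0664 with the head front at 0.0428, so the gap is about 3.6 mm. Third full stroke: it should touch with about 2.4 mm of compression.

```bash
python3 -m pendant '0 0 0 0 0 0 1;0 0 0 0 0 0 1;0 0 0 0 0 0 1;0 0 0 0 0 0 1;0 0 0 0 0 0 1;0 0 0 0 0 0 1;0 0 0 0 0 0 0;0 0 0 0 0 0 -0.1;0 0 0 0 0 0 -0.4;0 0 0 0 0 0 -0.4;0 0 0 0 0 0 -0.4;0 0 0 0 0 0 -0.4;0 0 0 0 0 0 -0.4;0 0 0 0 0 0 -0.4' 35
python3 - <<'E'
from h import *
w=read_camera("wrist"); s=state();print(s['tool_pos'],s['width'],s['force'])
save(w,"w18c.png",(80,140,260,270),4)
x0,y0=80,140
f=lambda x,y,z:(4*(proj(w,np.r_[O+x*D+y*np.array([-D[1],D[0]]),z])-[x0,y0])).round(0).tolist()
print("ring",f(.07,0,.052),f(.07,0,.041))
for x in (.064,.066,.068,.070,.072): print(x,f(x,0,.041))
for x in (.044,.048,.052): print("head",x,f(x,.02,.057),f(x,-.02,.057))
E
```

```text
clock: 21.85
tool_pos: [0.5307, -0.0073, 0.1071]
tool_rot: [-0.357, 3.12, -0.007]
force: [-1.1, -7.5, 4.6]
width: 0.028
[ 0.53072024 -0.00732877  0.10714278] 0.027679850806431632 [-1.48916979 -8.29847449  4.31026033]
ring [218.0, 307.0] [253.0, 282.0]
0.064 [288.0, 282.0]
0.066 [276.0, 282.0]
0.068 [264.0, 282.0]
0.07 [253.0, 282.0]
0.072 [241.0, 282.0]
head 0.044 [381.0, 432.0] [345.0, 199.0]
head 0.048 [357.0, 432.0] [319.0, 199.0]
head 0.052 [333.0, 432.0] [293.0, 199.0]
```

View pics/w18c.png

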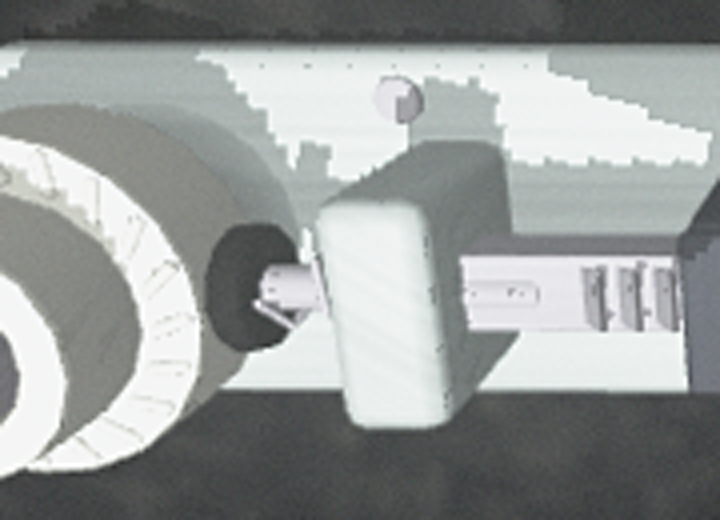

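The jaw moved 6 mm and the pad moved with it (206 from 241 px). The ring slid about 2 mm on the post play, so there is almost no compression yet. Next stroke in stages: partial first, then check.

```bash
python3 -m pendant '0 0 0 0 0 0 1;0 0 0 0 0 0 1;0 0 0 0 0 0 1;0 0 0 0 0 0 1;0 0 0 0 0 0 1;0 0 0 0 0 0 1;0 0 0 0 0 0 0.2;0 0 0 0 0 0 0;0 0 0 0 0 0 -0.1;0 0 0 0 0 0 -0.1;0 0 0 0 0 0 -0.1' 35
python3 - <<'E'
from h import *
w=read_camera("wrist"); s=state();print(s['tool_pos'],s['width'],s['force'])
save(w,"w19c.png",(80,140,260,270),4)
x0,y0=80,140
f=lambda x,y,z:(4*(proj(w,np.r_[O+x*D+y*np.array([-D[1],D[0]]),z])-[x0,y0])).round(0).tolist()
for x in (.066,.068,.070,.072): print(x,f(x,0,.041))
for x in (.044,.048,.052): print("head",x,f(x,.02,.057),f(x,-.02,.057))
E
```

```text
clock: 23.28
tool_pos: [0.5298, -0.0035, 0.1065]
tool_rot: [-0.362, 3.12, 0.004]
force: [-1.8, 6.1, 2.8]
width: 0.0382
[ 0.52982106 -0.00353807  0.10654736] 0.03851807998818098 [-2.39772674  5.82593969  4.99791857]
0.066 [246.0, 283.0]
0.068 [234.0, 283.0]
0.07 [222.0, 283.0]
0.072 [210.0, 283.0]
head 0.044 [351.0, 435.0] [314.0, 200.0]
head 0.048 [327.0, 434.0] [287.0, 200.0]
head 0.052 [302.0, 434.0] [261.0, 200.0]
```

View pics/w19c.png

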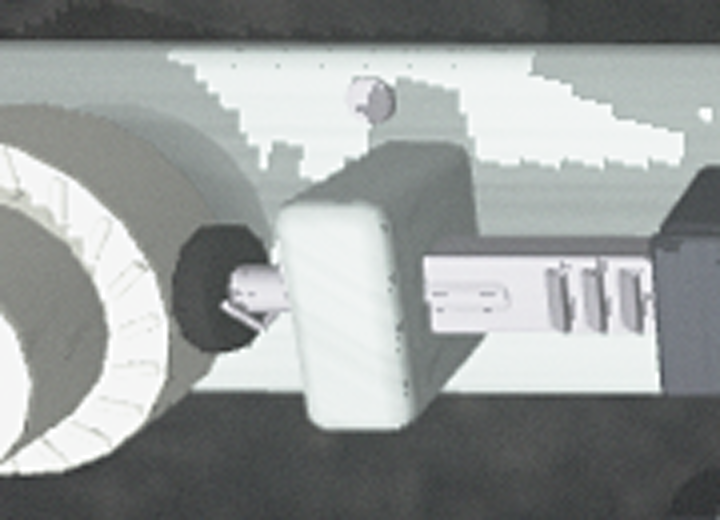

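Compression is about 1 mm now, the head having advanced 1.4 mm so far in this stroke. The rest of the stroke should bring about 5–5.6 mm, so I'll continue in stages.

```bash
python3 -m pendant '0 0 0 0 0 0 -0.15;0 0 0 0 0 0 -0.2;0 0 0 0 0 0 -0.25;0 0 0 0 0 0 -0.28;0 0 0 0 0 0 -0.28;0 0 0 0 0 0 -0.28' 35
python3 - <<'E'
from h import *
w=read_camera("wrist"); s=state();print(s['tool_pos'],s['width'],s['force'])
save(w,"w20c.png",(80,140,260,270),4)
x0,y0=80,140
f=lambda x,y,z:(4*(proj(w,np.r_[O+x*D+y*np.array([-D[1],D[0]]),z])-[x0,y0])).round(0).tolist()
for x in (.066,.068,.070,.072): print(x,f(x,0,.041))
for x in (.044,.048,.052,.056): print("head",x,f(x,.02,.057),f(x,-.02,.057))
E
```

```text
clock: 24.08
tool_pos: [0.5304, -0.006, 0.1071]
tool_rot: [-0.359, 3.12, -0.003]
force: [-1.7, -2.1, 5.6]
width: 0.0309
[ 0.53042291 -0.0059922   0.10708299] 0.030946477010731444 [-1.2038585  -2.57928282  5.81266874]
0.066 [266.0, 282.0]
0.068 [254.0, 282.0]
0.07 [243.0, 282.0]
0.072 [231.0, 282.0]
head 0.044 [371.0, 432.0] [335.0, 199.0]
head 0.048 [347.0, 432.0] [309.0, 199.0]
head 0.052 [322.0, 432.0] [283.0, 199.0]
head 0.056 [298.0, 432.0] [257.0, 199.0]
```

View pics/w20c.png

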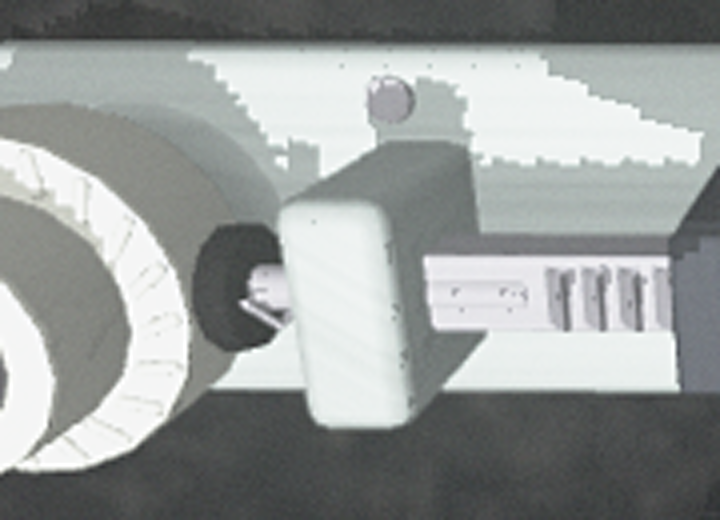

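About 3.9 mm pushed in, with the ring steady. I'll close the remainder of the stroke.

```bash
python3 -m pendant '0 0 0 0 0 0 -0.32;0 0 0 0 0 0 -0.36;0 0 0 0 0 0 -0.4;0 0 0 0 0 0 -0.4;0 0 0 0 0 0 -0.4;0 0 0 0 0 0 -0.4' 35
python3 - <<'E'
from h import *
w=read_camera("wrist"); s=state();print(s['tool_pos'],s['width'],s['force'])
save(w,"w21c.png",(80,140,260,270),4);save(w,"w21.png")
c=read_camera("scene");save(c,"s21.png",(270,140,430,260),4)
x0,y0=80,140
f=lambda x,y,z:(4*(proj(w,np.r_[O+x*D+y*np.array([-D[1],D[0]]),z])-[x0,y0])).round(0).tolist()
for x in (.066,.068,.070,.072): print(x,f(x,0,.041))
for x in (.048,.052,.056): print("head",x,f(x,.02,.057),f(x,-.02,.057))
E
```

```text
clock: 24.88
tool_pos: [0.5307, -0.0072, 0.1073]
tool_rot: [-0.357, 3.12, -0.006]
force: [-2.4, -8.8, 5.7]
width: 0.0285
[ 0.53072031 -0.00719222  0.10729503] 0.028007668084646647 [-1.7702324  -8.59070719  6.38831194]
0.066 [276.0, 282.0]
0.068 [264.0, 282.0]
0.07 [252.0, 282.0]
0.072 [240.0, 281.0]
head 0.048 [356.0, 431.0] [319.0, 199.0]
head 0.052 [332.0, 431.0] [293.0, 198.0]
head 0.056 [308.0, 431.0] [267.0, 198.0]
```

View pics/w21c.png

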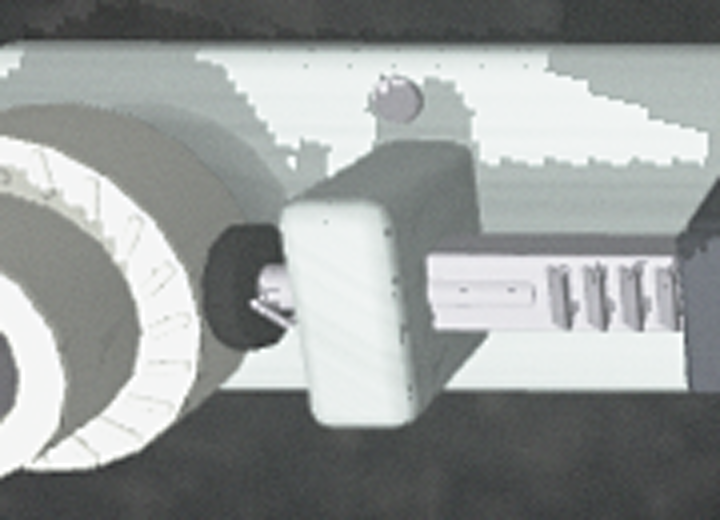

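View pics/w21.png

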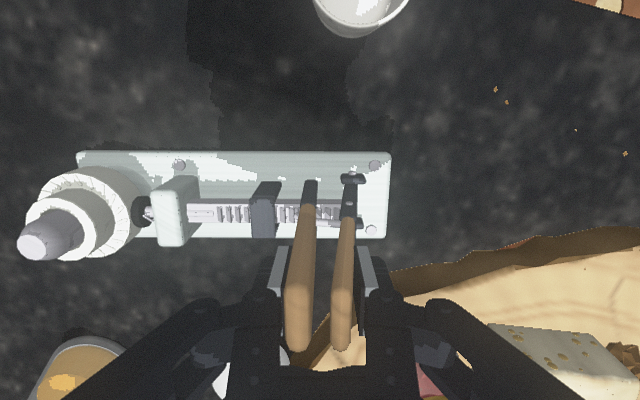

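View pics/s21.png

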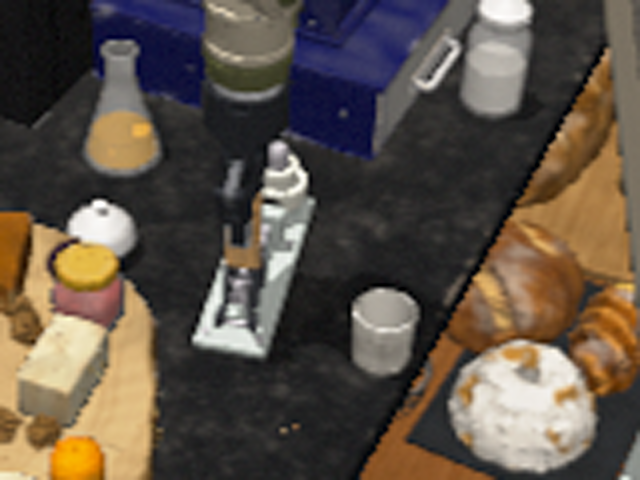

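The pad is about 5.8 mm in, both rings are seated, and the lever is squeezed firmly. Handing in.

```bash
python3 -c "
from workcell import finish_job
print(finish_job())"
```

```text
the job is handed in; nothing more can be done
None
```

I threaded the wide ring and then the narrow ring home on the post. I then pumped the lever through four strokes and handed the job in at about 25 s with the lever still squeezed. The system gives no verdict, so the result below rests on my own measurements.

- **Rings:** each seated with a light upward force (about 5 N for the wide ring, 8 N for the narrow) at the expected height. The last pictures still show both on the post.
- **Clamp:** between the last full reference view and the final one, the jaw moved about 12 mm and the pad only about 6.2 mm. That leaves the pad pushed in about 5.5–5.8 mm, a computed 7 N or so; I had no direct reading of either. The uncertainty is about 0.5 mm.
- **Grip:** the fingers were closed on lever and handle at 28 mm with the lever fully squeezed. I set a 35 N grip; the push on the lever itself was not measured.
- **Other items:** nothing else on the counter appeared to have moved in the final pictures, though the doughnut and muffin were outside that view.

**Unexpected:** on the third stroke the wide ring slid about 2 mm in its play on the post. The pad therefore compressed only on the fourth stroke, which I did in stages. The ring should still be inside the 4 mm limit, but I did not measure that offset separately at the end.

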